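# Third hand at the welding fixture

### The job

Lay the long square tube between the four locating pins of the fixture, then swing the hinged hold-down bar fully down over it. Then push the tube along the pins against the sprung stop plate until the stop is about halfway through its 30 mm travel (a steady push of about 12 N), never ramming the stop to the end of its travel, and finish while still holding that push, so that I can tack-weld the joint. Leave the short tube, the wrench and the can where they are.

Things in the scene. Friction and masses are not known exactly. Their poses are not given: they have to be found in the camera images.
- tube: the workpiece: bright bare-steel square tube, 40 x 40 x 220 mm, both ends closed by flush welded caps, about 0.55 kg, lying loose on the table. Origin at the centre of its underside, z up, its length along its own y (either end may go to the stop).
- fixture: fixed grey steel fixture. Base plate x -75 to 75, y -90 to 230 mm, top at z = 12 mm; origin on the table plane midway between four upright pins (16 mm diameter, tapered tops, at x = +-32, y = +-55 mm, tops at z = 42 mm; 48 mm clear between facing pins). Sprung stop at the +y end, hold-down bar at y = 85 mm; the -y end is open. Axes: z up, tube goes along y.
- seat (a point): point on the base plate's top at fixture x = 0, y = 0, z = 12 mm, same axes. Lay the tube's underside centre here, its length along y: it then passes under the bar and ends 20 mm short of the stop. With the stop halfway in the tube's centre is 35 mm further in +y.
- gate (a joint): angle of the hinged hold-down bar in rad: 0 = fully down, lying level across the tube with 5 mm of air above it (it does not squeeze the tube); about 1.57 = standing upright, where it starts; 1.75 = end of its swing. The hinge is stiff (0.25 N m), so the bar stays at any angle where it is left; it is pushed down by its side or top, no latch.
- gate_hinge (a point): point on the hinge axis of the hold-down bar, at fixture x = -52, y = 85, z = 62 mm; the axis runs along the fixture's y. Cheeks beside it rise to z = 70 mm (y 60 to 110); on the far side a post at x = 50 mm rises to z = 57 mm.
- gate_end (a point): free end of the hold-down bar, 140 mm from the hinge axis. The bar is flat steel 100 x 24 mm, 10 mm thick, then a black round grip of 18 mm diameter and 40 mm length; bar down, it points along the fixture's +x.
- stop (a joint): how far the sprung stop plate is pushed in, in m, towards fixture +y: 0 = at rest, 0.030 = end of travel. Spring of 800 N/m without preload: 0.015 is halfway and takes 12 N. Sliding the tube along the base plate takes a further 2 to 8 N of friction.
- stop_face (a point): centre of the face of the stop plate (50 wide, 44 high, 6 mm thick), moving with it; at rest at fixture x = 0, y = 130, z = 36 mm, facing -y. Bare rod between plate and dark housing: 37 mm long at rest, 22 mm when halfway in. Housing: x -30 to 30, y 173 to 221, up to z = 62 mm.
- offcut: short offcut of the same square tube, 40 x 40 x 80 mm, not to be used: leave alone. Origin at the centre of its underside.
- wrench: wrench lying on the table; leave alone.
- can: spray-can sized can, 64 mm diameter, 170 mm high, standing; leave alone. Origin at the centre of its underside.
There are look-alikes about, which are no part of the job. Of the things like the tube, leave any that is brown or orange; of the rest the smaller one is meant.

How it is judged:
By the outcome, as a careful person would: the job done as asked, in the order asked, and still so for the second after the job is handed in, while the arm keeps its last pose, push and grip.
It also fails if it takes over 72 s, if anything falls off the work surface, if the arm or the gripper's body presses on something with over 40 N, if the wrist force passes 120 N, or if a joint passes its speed limit or range.

### The arm

A 6-joint arm with a two-finger parallel gripper is mounted at the origin on the work surface. World frame = base frame: x ahead of the robot, y to its left, z up, the work surface at z = 0. Lengths are in m, angles in rad, forces in N, time in s.
With the tool pointing down it reaches from about 0.35 to 0.875 m from the base axis. Payload 4.2 kg.
Tool frame: the origin (TCP) lies midway between the tips of the shut fingers; the grasp point (between the pads) lies 19 mm behind it; z points along the fingers, y is the direction in which the jaws open and shut (so a half turn about z gives the same grasp; the last joint's range is limited). The gripper opens to 85 mm and grips with 20 to 120 N. Pads are 22 mm wide; open, the fingers measure 114 mm over their backs; the gripper's body (76 mm by 85 mm) begins 54 mm behind the grasp point. The pads swing forward as they close: fully open they stand 13 mm farther back than shut.
Start: joints at [1.572, 0.385, 0.008, 0, -1.194, -0.259], TCP at [0.159, 0.604, 0.231] pointing down, gripper open.
Joint ranges: [-3.14, 3.14], [-1.21, 2.06], [-1.07, 1.41], [-3.16, 2.05], [-2.99, -0.16], [-3.1, 3.1]. Speed limits (rad/s): [2.79, 2.79, 3.14, 3.14, 3.14, 3.14].

### API

Orientations are given as [roll, pitch, yaw] about the fixed x, y, z axes, in that order (R = Rz(yaw) Ry(pitch) Rx(roll)).
In Python, from plant import bot gives the robot as it stands.
- The arm moves only by the tool apply_moves, never from a script. Its argument "series" is a list of rows, each an object of numbers: "rx", "ry", "rz": the turn, a rotation vector about the tool's x, y, z in rad; "dx", "dy", "dz": the shift along the tool's x, y, z in cm; "claw": the closure, from -1 (fully open) to 1 (shut), so that 0 is half open. In form: [{"rx": .., "ry": .., "rz": .., "dx": .., "dy": .., "dz": .., "claw": ..}, ...]. A call has exactly 10 rows; each row is the pose to reach, as a shift and turn from the pose measured when the call began, along the tool's axes at that moment; what a row does not reach only later rows make up. A row lasts 1/12 s, in which the tool goes at most 41.7 mm and 7.16 degrees, less where a joint would pass 70% of its speed; a pose out of reach is approached as far as the arm can. A call with a gripper value outside its range is refused whole. The fingers move at their own pace and stop on an object; "squeeze" is the grip in N (left out, the last holds). Time passes only in rows, so rows that repeat a pose let the fingers close, or fill a call up. It gives the time, the measured TCP pose, the force and the opening at its end, in the units of the state.
- bot.get_obs(): the state, without advancing time (a new reading comes with each control period).
- bot.camera(name): name is "scene" or "top"; returns a dict with "img" (480x640x3 uint8, blue, green, red), "fx", "fy", "cx", "cy" (pixels), "R" (3x3) and "t" (3): a world point X has camera coordinates R X + t. Camera axes: x right, y down, z forward; pixel columns grow to the right and rows downward; lengths in m; the calibration is good to about 2 mm. A picture is of the moment at which its call begins. There is no depth.
- bot.close_job(): hands the job in, once; it reports no verdict.
The state is a dict: "time_s": time; "joints": joint angles; "dq": joint speeds; "tau": joint torques, N m; "tcp_pos": TCP position; "ee_rot": TCP orientation; "ft_force": force on the tool from outside, world axes, zero at the start; "ft_torque": the same for the moment, N m; "finger_gap": finger opening in m.
Only numpy, scipy, OpenCV 4.12 (cv2) and the standard library are available. Lean on these libraries where they do the work, as an engineer would, in place of code of your own. Each camera call takes 0.05 s, during which the arm holds its last target. There are 200 camera calls.

## Working session

There is one attempt and no reset: what is moved stays moved. The work goes in short steps, Python scripts to look and compute and a tool call to move; the robot and the scene stay as the last step left them, time stands still between calls to the robot, and variables do not carry over. Pictures are saved under pics/ and viewed, about 8 in all and at most 12, crops included, and the job is handed in when it is done.

Besides the shell and the picture viewer there is one more tool, called after ">>>" as a command line: name --argument value ..., lists and objects as JSON in quotes. apply_moves: Moves the arm, as the interface text tells. Its arguments: {"type":"object","properties":{"series":{"type":"array","items":{"type":"object","properties":{"rx":{"type":"number"},"ry":{"type":"number"},"rz":{"type":"number"},"dx":{"type":"number"},"dy":{"type":"number"},"dz":{"type":"number"},"claw":{"type":"number"}}}},"squeeze":{"type":"number"}},"required":["series"]}

```bash
ls; mkdir -p pics
python3 - <<'E'
from plant import bot
import cv2,numpy as np
for n in("scene","top"):
    c=bot.camera(n); cv2.imwrite(f"pics/{n}0.png",c["img"]); print(n,c["fx"],c["fy"],c["cx"],c["cy"],np.round(c["R"],4).tolist(),np.round(c["t"],4).tolist())
print(bot.get_obs())
E
```

```text
pics
scene 604.3550889388621 604.3550889388621 317.3723797840369 236.4699043325222 [[-0.0942, 0.9955, -0.0028], [0.6094, 0.0555, -0.791], [-0.7873, -0.0762, -0.6119]] [0.2137, -0.2537, 1.9193]
top 450.6455735397478 450.6455735397478 325.9857001530107 238.35773167294968 [[-0.1385, -0.9904, -0.0001], [-0.9655, 0.1351, -0.2226], [0.2205, -0.0307, -0.9749]] [-0.0893, 0.5479, 0.8997]
{'time_s': 0.1, 'joints': array([ 1.57158021e+00,  3.85450767e-01,  6.77118028e-03, -4.41530964e-04,
       -1.19401922e+00, -2.58603335e-01]), 'dq': array([-1.83494780e-05, -1.69990539e-03,  4.80123681e-03,  2.24149064e-03,
        1.30616533e-04,  3.69781236e-04]), 'tau': array([ 1.07627450e-04, -3.93317950e+01,  1.88928866e+01,  4.19795662e+00,
       -2.59612272e-03,  6.16654845e-06]), 'tcp_pos': array([0.15920447, 0.60383886, 0.23035086]), 'ee_rot': array([ 3.13964849e+00, -8.99206876e-05, -2.57982204e-01]), 'ft_force': array([-0.2784908 , -0.18646003, -0.81239653]), 'ft_torque': array([-0.05761948,  0.02557678, -0.03414833]), 'finger_gap': 0.08525865211677922}
```

View pics/scene0.png

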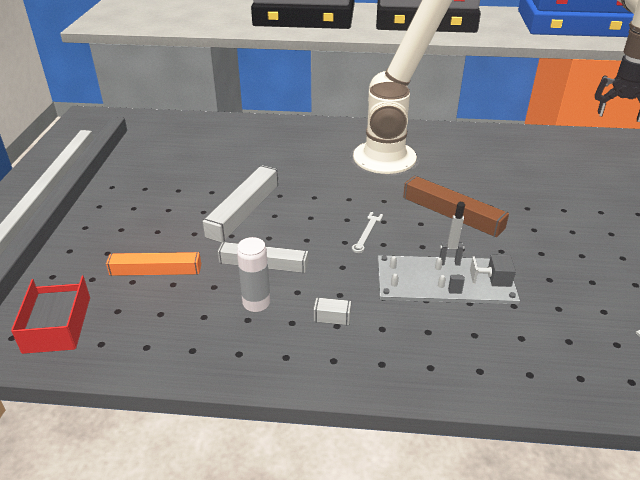

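View pics/top0.png

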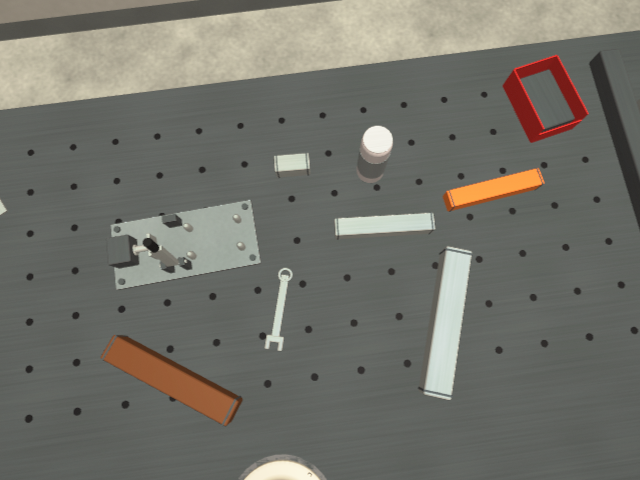

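Scene view: the target is the bright tube behind the can, at top-view pixels (335–435, 213–237). The larger bright bar is at (447,322), brown and orange bars are the look-alikes, and the fixture is at (185,245) with its stop towards the left. Next I'll enlarge the tube and the fixture.

Run:
```python
import cv2,numpy as np
im=cv2.imread("pics/top0.png")
a=cv2.resize(im[195:295,100:270],None,fx=4,fy=4,interpolation=cv2.INTER_CUBIC)
b=cv2.resize(im[203:248,325:445],None,fx=4,fy=4,interpolation=cv2.INTER_CUBIC)
o=np.zeros((580,680,3),np.uint8); o[:400]=a; o[400:580,:480]=b
cv2.imwrite("pics/crop1.png",o)
```

```text
(no output)
```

View pics/crop1.png

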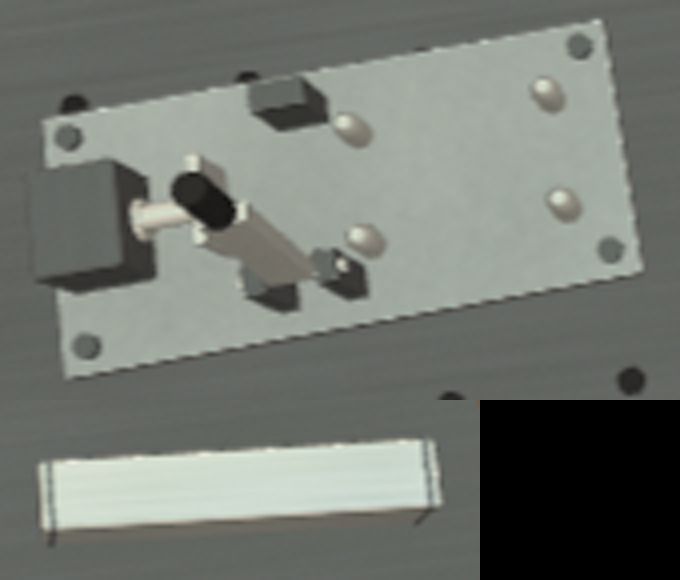

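```bash
cat > h.py <<'E'
import numpy as np
from scipy.optimize import least_squares
from plant import bot
def proj(c,X):
    p=np.asarray(X)@np.array(c["R"]).T+c["t"]; return np.c_[c["fx"]*p[:,0]/p[:,2]+c["cx"],c["fy"]*p[:,1]/p[:,2]+c["cy"]]
def Rz(a): return np.array([[np.cos(a),-np.sin(a),0],[np.sin(a),np.cos(a),0],[0,0,1]])
def fit(c,pts,px,x0,z=0):
    pts=np.array(pts)
    f=lambda v:(proj(c,pts@Rz(v[2]).T+[v[0],v[1],z])-px).ravel()
    r=least_squares(f,x0); return r.x,r.fun.reshape(-1,2)
E
python3 - <<'E'
from h import *
c=bot.camera("top")
P=[(.075,.23,.012),(.075,-.09,.012),(-.075,-.09,.012),(-.075,.23,.012),(.032,.055,.042),(.032,-.055,.042),(-.032,.055,.042),(-.032,-.055,.042)]
px=np.array([(43,120),(602,20),(642,270),(66,378),(346,122),(541,86),(362,234),(559,197)])/4+[100,195]
v,r=fit(c,P[:4],px[:4],[.5,.3,0]); print("fix4",v.round(4),r.round(1).tolist())
v,r=fit(c,P,px,[.5,.3,0]); print("fix8",v.round(4),r.round(1).tolist())
T=[(.02,.11,.04),(.02,-.11,.04),(-.02,-.11,.04),(-.02,.11,.04)]
px=np.array([(39,62),(432,38),(441,105),(42,130)])/4+[325,203]
v,r=fit(c,T,px,[.5,-.1,0]); print("tube",v.round(4),r.round(1).tolist())
v,r=fit(c,[(0,0,.17)],np.array([(377,138)]),[.6,-.1,0]); print("can",v.round(4))
v,r=fit(c,[(0,0,.04)],np.array([(292,162)]),[.6,-.1,0]); print("offcut",v.round(4))
E
```

```text
fix4 [0.5767 0.0788 0.049 ] [[-0.1, -0.3], [0.1, -0.6], [0.2, 0.4], [-0.2, 0.4]]
fix8 [0.5767 0.0784 0.0496] [[0.1, -0.3], [0.2, -0.6], [0.4, 0.4], [-0.0, 0.4], [-0.5, -0.0], [0.5, -0.1], [-0.9, 0.1], [0.2, 0.0]]
tube [ 0.5496 -0.2974 -0.0753] [[-0.6, -0.3], [0.4, -0.4], [0.3, 0.4], [-0.1, 0.3]]
can [ 0.6944 -0.2897  0.    ]
offcut [ 0.722  -0.1132  0.    ]
```

```bash
cat >> h.py <<'E'
from scipy.spatial.transform import Rotation as Ro
def go(p,yaw,rpy=None):
    o=bot.get_obs(); R0=Ro.from_euler("xyz",o["ee_rot"]); R1=Ro.from_euler("xyz",rpy if rpy is not None else [np.pi,0,yaw])
    print("d cm",(R0.inv().apply(np.array(p)-o["tcp_pos"])*100).round(2),"r",(R0.inv()*R1).as_rotvec().round(4))
def st():
    o=bot.get_obs(); print({k:np.round(o[k],4).tolist() for k in("time_s","tcp_pos","ee_rot","ft_force","finger_gap","joints")})
FX,FY,FA=.5774,.0791,.0495
def fw(x,y,z): return Rz(FA)@[x,y,z]+[FX,FY,0]
E
python3 -c "
from h import *
go([.5503,-.2967,.12],-1.646)"
```

```text
d cm [60.79 77.09 11.18] r [ 1.3000e-03 -1.2000e-03  1.3881e+00]
```

>>> apply_moves --series '[{"dx": 60.8, "dy": 77.1, "dz": 4, "rz": 1.388, "claw": -1}, {"dx": 60.8, "dy": 77.1, "dz": 4, "rz": 1.388, "claw": -1}, {"dx": 60.8, "dy": 77.1, "dz": 4, "rz": 1.388, "claw": -1}, {"dx": 60.8, "dy": 77.1, "dz": 4, "rz": 1.388, "claw": -1}, {"dx": 60.8, "dy": 77.1, "dz": 4, "rz": 1.388, "claw": -1}, {"dx": 60.8, "dy": 77.1, "dz": 4, "rz": 1.388, "claw": -1}, {"dx": 60.8, "dy": 77.1, "dz": 4, "rz": 1.388, "claw": -1}, {"dx": 60.8, "dy": 77.1, "dz": 4, "rz": 1.388, "claw": -1}, {"dx": 60.8, "dy": 77.1, "dz": 4, "rz": 1.388, "claw": -1}, {"dx": 60.8, "dy": 77.1, "dz": 4, "rz": 1.388, "claw": -1}]'

```text
schema error: expected keys rx, ry, rz, dx, dy, dz, claw
```

```bash
python3 -c "
from h import *
st();go([.5503,-.2967,.12],-1.646)"
```

```text
{'time_s': 0.15, 'tcp_pos': [0.1592, 0.6039, 0.2305], 'ee_rot': [3.1399, -0.0001, -0.2579], 'ft_force': [0.2929, -0.0737, 1.1499], 'finger_gap': 0.0854, 'joints': [1.5716, 0.3854, 0.007, -0.0003, -1.194, -0.2586]}
d cm [60.79 77.09 11.18] r [ 1.3000e-03 -1.2000e-03  1.3881e+00]
```

All keys are needed in every row.

>>> apply_moves --series '[{"rx": 0, "ry": 0, "rz": 1.388, "dx": 60.8, "dy": 77.1, "dz": 4, "claw": -1}, {"rx": 0, "ry": 0, "rz": 1.388, "dx": 60.8, "dy": 77.1, "dz": 4, "claw": -1}, {"rx": 0, "ry": 0, "rz": 1.388, "dx": 60.8, "dy": 77.1, "dz": 4, "claw": -1}, {"rx": 0, "ry": 0, "rz": 1.388, "dx": 60.8, "dy": 77.1, "dz": 4, "claw": -1}, {"rx": 0, "ry": 0, "rz": 1.388, "dx": 60.8, "dy": 77.1, "dz": 4, "claw": -1}, {"rx": 0, "ry": 0, "rz": 1.388, "dx": 60.8, "dy": 77.1, "dz": 4, "claw": -1}, {"rx": 0, "ry": 0, "rz": 1.388, "dx": 60.8, "dy": 77.1, "dz": 4, "claw": -1}, {"rx": 0, "ry": 0, "rz": 1.388, "dx": 60.8, "dy": 77.1, "dz": 4, "claw": -1}, {"rx": 0, "ry": 0, "rz": 1.388, "dx": 60.8, "dy": 77.1, "dz": 4, "claw": -1}, {"rx": 0, "ry": 0, "rz": 1.388, "dx": 60.8, "dy": 77.1, "dz": 4, "claw": -1}]'

```text
time_s: 0.98
tcp_pos: [0.3252, 0.2204, 0.2146]
ee_rot: [3.142, -0.001, -1.513]
ft_force: [0.4, 0.2, 0.6]
finger_gap: 0.0856
```

```bash
python3 -c "
from h import *
st();go([.5503,-.2967,.12],-1.646)"
```

```text
{'time_s': 0.9833, 'tcp_pos': [0.3252, 0.2204, 0.2146], 'ee_rot': [3.1416, -0.0011, -1.5131], 'ft_force': [0.429, 0.1538, 0.6416], 'finger_gap': 0.0856, 'joints': [1.0151, -0.0088, -0.5389, 0.0007, -1.0416, -0.9577]}
d cm [ 52.91 -19.5    9.52] r [-0.     -0.0011  0.1329]
```

>>> apply_moves --series '[{"rx": 0, "ry": 0, "rz": 0.133, "dx": 52.9, "dy": -19.5, "dz": 7, "claw": -1}, {"rx": 0, "ry": 0, "rz": 0.133, "dx": 52.9, "dy": -19.5, "dz": 7, "claw": -1}, {"rx": 0, "ry": 0, "rz": 0.133, "dx": 52.9, "dy": -19.5, "dz": 7, "claw": -1}, {"rx": 0, "ry": 0, "rz": 0.133, "dx": 52.9, "dy": -19.5, "dz": 7, "claw": -1}, {"rx": 0, "ry": 0, "rz": 0.133, "dx": 52.9, "dy": -19.5, "dz": 7, "claw": -1}, {"rx": 0, "ry": 0, "rz": 0.133, "dx": 52.9, "dy": -19.5, "dz": 7, "claw": -1}, {"rx": 0, "ry": 0, "rz": 0.133, "dx": 52.9, "dy": -19.5, "dz": 7, "claw": -1}, {"rx": 0, "ry": 0, "rz": 0.133, "dx": 52.9, "dy": -19.5, "dz": 7, "claw": -1}, {"rx": 0, "ry": 0, "rz": 0.133, "dx": 52.9, "dy": -19.5, "dz": 7, "claw": -1}, {"rx": 0, "ry": 0, "rz": 0.133, "dx": 52.9, "dy": -19.5, "dz": 7, "claw": -1}]'

```text
time_s: 1.82
tcp_pos: [0.49, -0.1592, 0.1634]
ee_rot: [3.142, -0.001, -1.646]
ft_force: [0.5, 1.6, 1.0]
finger_gap: 0.0854
```

```bash
python3 -c "
from h import *
st();go([.5503,-.2967,.09],-1.646)"
```

```text
{'time_s': 1.8167, 'tcp_pos': [0.49, -0.1592, 0.1634], 'ee_rot': [3.1415, -0.001, -1.6465], 'ft_force': [0.5395, 1.6327, 1.0178], 'finger_gap': 0.0854, 'joints': [0.0018, 0.2622, -0.3582, 0.0012, -0.9505, -0.0782]}
d cm [13.25 -7.05  7.36] r [ 0.     -0.001  -0.0005]
```

>>> apply_moves --series '[{"rx": 0, "ry": 0, "rz": 0, "dx": 13.25, "dy": -7.05, "dz": 7.3, "claw": -1}, {"rx": 0, "ry": 0, "rz": 0, "dx": 13.25, "dy": -7.05, "dz": 7.3, "claw": -1}, {"rx": 0, "ry": 0, "rz": 0, "dx": 13.25, "dy": -7.05, "dz": 7.3, "claw": -1}, {"rx": 0, "ry": 0, "rz": 0, "dx": 13.25, "dy": -7.05, "dz": 7.3, "claw": -1}, {"rx": 0, "ry": 0, "rz": 0, "dx": 13.25, "dy": -7.05, "dz": 7.3, "claw": -1}, {"rx": 0, "ry": 0, "rz": 0, "dx": 13.25, "dy": -7.05, "dz": 10, "claw": -1}, {"rx": 0, "ry": 0, "rz": 0, "dx": 13.25, "dy": -7.05, "dz": 12, "claw": -1}, {"rx": 0, "ry": 0, "rz": 0, "dx": 13.25, "dy": -7.05, "dz": 14, "claw": -1}, {"rx": 0, "ry": 0, "rz": 0, "dx": 13.25, "dy": -7.05, "dz": 15, "claw": -1}, {"rx": 0, "ry": 0, "rz": 0, "dx": 13.25, "dy": -7.05, "dz": 15.7, "claw": -1}]'

```text
time_s: 2.65
tcp_pos: [0.5494, -0.2964, 0.005]
ee_rot: [3.139, -0.001, -1.646]
ft_force: [-0.1, 0.4, 0.5]
finger_gap: 0.0853
```

```bash
python3 -c "
from h import *
st();go([.5503,-.2967,.006],-1.646)"
```

```text
{'time_s': 2.65, 'tcp_pos': [0.5494, -0.2964, 0.005], 'ee_rot': [3.1388, -0.0005, -1.6464], 'ft_force': [-0.1345, 0.3933, 0.4815], 'finger_gap': 0.0853, 'joints': [-0.2354, 0.6182, -0.2374, 0.0015, -0.7178, 0.1587]}
d cm [ 0.02 -0.09 -0.1 ] r [ 0.0028 -0.0005 -0.0004]
```

Now grip, with some slow rows.

>>> apply_moves --squeeze 50 --series '[{"rx": 0, "ry": 0, "rz": 0, "dx": 0, "dy": 0, "dz": -0.1, "claw": 1}, {"rx": 0, "ry": 0, "rz": 0, "dx": 0, "dy": 0, "dz": -0.1, "claw": 1}, {"rx": 0, "ry": 0, "rz": 0, "dx": 0, "dy": 0, "dz": -0.1, "claw": 1}, {"rx": 0, "ry": 0, "rz": 0, "dx": 0, "dy": 0, "dz": -0.1, "claw": 1}, {"rx": 0, "ry": 0, "rz": 0, "dx": 0, "dy": 0, "dz": -0.1, "claw": 1}, {"rx": 0, "ry": 0, "rz": 0, "dx": 0, "dy": 0, "dz": -0.1, "claw": 1}, {"rx": 0, "ry": 0, "rz": 0, "dx": 0, "dy": 0, "dz": -0.1, "claw": 1}, {"rx": 0, "ry": 0, "rz": 0, "dx": 0, "dy": 0, "dz": -0.1, "claw": 1}, {"rx": 0, "ry": 0, "rz": 0, "dx": 0, "dy": 0, "dz": -0.1, "claw": 1}, {"rx": 0, "ry": 0, "rz": 0, "dx": 0, "dy": 0, "dz": -0.1, "claw": 1}]'

```text
time_s: 3.48
tcp_pos: [0.5509, -0.2967, 0.0077]
ee_rot: [-3.141, -0.001, -1.646]
ft_force: [1.6, 1.1, 6.4]
finger_gap: 0.0393
```

```bash
python3 -c "
from h import *
st();go([.5503,-.2967,.15],-1.646)
print(fw(0,0,.12))"
```

```text
{'time_s': 3.4833, 'tcp_pos': [0.5509, -0.2967, 0.0077], 'ee_rot': [-3.1408, -0.0014, -1.6457], 'ft_force': [1.592, 1.1119, 6.3814], 'finger_gap': 0.0393, 'joints': [-0.2351, 0.615, -0.2349, 0.002, -0.7199, 0.1587]}
d cm [  0.03   0.05 -14.23] r [-0.0008 -0.0014  0.0003]
[0.5774 0.0791 0.12  ]
```

>>> apply_moves --series '[{"rx": 0, "ry": 0, "rz": 0, "dx": 0, "dy": 0, "dz": -1, "claw": 1}, {"rx": 0, "ry": 0, "rz": 0, "dx": 0, "dy": 0, "dz": -2, "claw": 1}, {"rx": 0, "ry": 0, "rz": 0, "dx": 0, "dy": 0, "dz": -3.5, "claw": 1}, {"rx": 0, "ry": 0, "rz": 0, "dx": 0, "dy": 0, "dz": -5, "claw": 1}, {"rx": 0, "ry": 0, "rz": 0, "dx": 0, "dy": 0, "dz": -6.5, "claw": 1}, {"rx": 0, "ry": 0, "rz": 0, "dx": 0, "dy": 0, "dz": -8, "claw": 1}, {"rx": 0, "ry": 0, "rz": 0, "dx": 0, "dy": 0, "dz": -9, "claw": 1}, {"rx": 0, "ry": 0, "rz": 0, "dx": 0, "dy": 0, "dz": -9.5, "claw": 1}, {"rx": 0, "ry": 0, "rz": 0, "dx": 0, "dy": 0, "dz": -9.5, "claw": 1}, {"rx": 0, "ry": 0, "rz": 0, "dx": 0, "dy": 0, "dz": -9.5, "claw": 1}]'

```text
time_s: 4.32
tcp_pos: [0.5501, -0.2962, 0.102]
ee_rot: [3.141, -0.001, -1.646]
ft_force: [0.8, -0.7, -6.6]
finger_gap: 0.0393
```

```bash
python3 -c "
from h import *
st();go(fw(0,-.12,.105),FA-np.pi/2)"
```

```text
{'time_s': 4.3167, 'tcp_pos': [0.5501, -0.2962, 0.102], 'ee_rot': [3.141, -0.0006, -1.6463], 'ft_force': [0.8216, -0.7485, -6.5814], 'finger_gap': 0.0393, 'joints': [-0.235, 0.4979, -0.1582, 0.0009, -0.9151, 0.159]}
d cm [-25.73  -1.39  -0.32] r [ 0.0006 -0.0006 -0.125 ]
```

>>> apply_moves --series '[{"rx": 0, "ry": 0, "rz": -0.03, "dx": -2, "dy": -0.2, "dz": 0, "claw": 1}, {"rx": 0, "ry": 0, "rz": -0.06, "dx": -5, "dy": -0.4, "dz": -0.2, "claw": 1}, {"rx": 0, "ry": 0, "rz": -0.09, "dx": -8.5, "dy": -0.6, "dz": -0.3, "claw": 1}, {"rx": 0, "ry": 0, "rz": -0.125, "dx": -12, "dy": -0.8, "dz": -0.3, "claw": 1}, {"rx": 0, "ry": 0, "rz": -0.125, "dx": -15.5, "dy": -1, "dz": -0.3, "claw": 1}, {"rx": 0, "ry": 0, "rz": -0.125, "dx": -19, "dy": -1.2, "dz": -0.3, "claw": 1}, {"rx": 0, "ry": 0, "rz": -0.125, "dx": -22.5, "dy": -1.3, "dz": -0.3, "claw": 1}, {"rx": 0, "ry": 0, "rz": -0.125, "dx": -25, "dy": -1.4, "dz": -0.3, "claw": 1}, {"rx": 0, "ry": 0, "rz": -0.125, "dx": -25.7, "dy": -1.4, "dz": -0.3, "claw": 1}, {"rx": 0, "ry": 0, "rz": -0.125, "dx": -25.7, "dy": -1.4, "dz": -0.3, "claw": 1}]'

```text
time_s: 5.15
tcp_pos: [0.583, -0.0389, 0.1036]
ee_rot: [3.139, -0.0, -1.518]
ft_force: [-0.0, 0.1, -6.7]
finger_gap: 0.0392
```

```bash
python3 -c "
from h import *
import cv2
st();go(fw(0,0,.105),FA-np.pi/2)
a=bot.camera('top')['img'];cv2.imwrite('pics/top1.png',a)
b=cv2.resize(a[170:310,100:340],None,fx=3.3,fy=3.3,interpolation=cv2.INTER_CUBIC)
cv2.imwrite('pics/crop2.png',b)"
```

```text
{'time_s': 5.15, 'tcp_pos': [0.583, -0.0389, 0.1036], 'ee_rot': [3.1388, -0.0004, -1.5181], 'ft_force': [-0.0347, 0.1279, -6.6717], 'finger_gap': 0.0392, 'joints': [0.2104, 0.4379, -0.2595, -0.0, -0.8763, -0.1577]}
d cm [-11.81  -0.06  -0.14] r [ 0.0028 -0.0004  0.0032]
```

View pics/crop2.png

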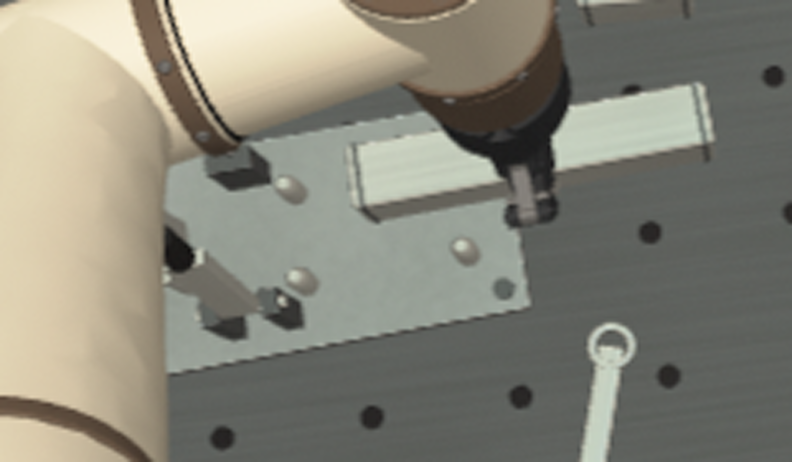

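The tube is held level and aligned with the fixture; its top corners are at crop pixels (347,150), (702,83), (713,143) and (363,206). I'll fit its pose in the hand.

Run:
```python
from h import *
c=bot.camera("top"); o=bot.get_obs(); zb=o["tcp_pos"][2]-.0077
px=(np.array([(347,150),(702,83),(713,143),(363,206)])+.5)/3.3-.5+[100,170]
T=[(.02,.11,.04),(.02,-.11,.04),(-.02,-.11,.04),(-.02,.11,.04)]
v,r=fit(c,T,px,[.58,-.04,0],zb); print(v.round(4),r.round(1).tolist())
print("fixture frame offset", Rz(-FA)@(np.array([v[0],v[1],0])-[FX,FY,0]), "tcp",Rz(-FA)@(o["tcp_pos"]-[FX,FY,0]))
```

```text
[ 0.5814 -0.0408  0.0531] [[-0.1, -0.8], [1.0, -0.7], [1.4, -0.0], [-2.3, 1.4]]
fixture frame offset [-0.001971   -0.11995149  0.        ] tcp [-0.00068989 -0.12037571  0.10381595]
```

>>> apply_moves --series '[{"rx": 0, "ry": 0, "rz": 0.003, "dx": -1.5, "dy": -0.05, "dz": 0, "claw": 1}, {"rx": 0.003, "ry": 0, "rz": 0.003, "dx": -3.5, "dy": -0.05, "dz": 0.5, "claw": 1}, {"rx": 0.003, "ry": 0, "rz": 0.003, "dx": -6, "dy": -0.05, "dz": 1, "claw": 1}, {"rx": 0.003, "ry": 0, "rz": 0.003, "dx": -8.5, "dy": -0.05, "dz": 2, "claw": 1}, {"rx": 0.003, "ry": 0, "rz": 0.003, "dx": -10.5, "dy": -0.05, "dz": 2.5, "claw": 1}, {"rx": 0.003, "ry": 0, "rz": 0.003, "dx": -11.5, "dy": -0.05, "dz": 2.8, "claw": 1}, {"rx": 0.003, "ry": 0, "rz": 0.003, "dx": -11.8, "dy": -0.05, "dz": 3, "claw": 1}, {"rx": 0.003, "ry": 0, "rz": 0.003, "dx": -11.8, "dy": -0.05, "dz": 3, "claw": 1}, {"rx": 0.003, "ry": 0, "rz": 0.003, "dx": -11.8, "dy": -0.05, "dz": 3, "claw": 1}, {"rx": 0.003, "ry": 0, "rz": 0.003, "dx": -11.8, "dy": -0.05, "dz": 3, "claw": 1}]'

```text
time_s: 6.08
tcp_pos: [0.5774, 0.0754, 0.074]
ee_rot: [-3.141, -0.001, -1.525]
ft_force: [0.0, -0.4, -6.3]
finger_gap: 0.0394
```

```bash
python3 -c "
from h import *
import cv2
st();go(fw(0,0,.0197),FA-np.pi/2)
a=bot.camera('scene')['img'];cv2.imwrite('pics/scene1.png',a)
b=cv2.resize(a[180:330,350:550],None,fx=4,fy=4,interpolation=cv2.INTER_CUBIC)
cv2.imwrite('pics/crop3.png',b)"
```

```text
{'time_s': 6.0833, 'tcp_pos': [0.5774, 0.0754, 0.074], 'ee_rot': [-3.1415, -0.001, -1.5255], 'ft_force': [0.0356, -0.3732, -6.2729], 'finger_gap': 0.0394, 'joints': [0.4084, 0.4703, -0.2965, 0.0014, -0.8042, -0.364]}
d cm [-0.38 -0.02  5.43] r [-0.0001 -0.001  -0.0042]
```

View pics/crop3.png

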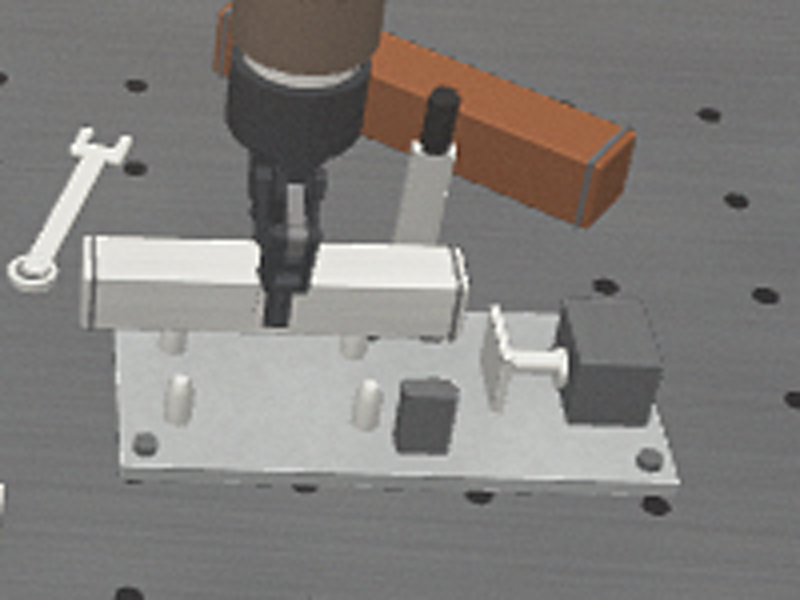

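The tube (crop x 82–465) hangs above and between the pins, with its end short of the stop plate at (495,350). I'll descend gently into the pins.

>>> apply_moves --series '[{"rx": 0, "ry": 0, "rz": -0.004, "dx": -0.3, "dy": 0, "dz": 0.5, "claw": 1}, {"rx": 0, "ry": 0, "rz": -0.004, "dx": -0.35, "dy": 0, "dz": 1.0, "claw": 1}, {"rx": 0, "ry": 0, "rz": -0.004, "dx": -0.35, "dy": 0, "dz": 1.5, "claw": 1}, {"rx": 0, "ry": 0, "rz": -0.004, "dx": -0.35, "dy": 0, "dz": 2.0, "claw": 1}, {"rx": 0, "ry": 0, "rz": -0.004, "dx": -0.35, "dy": 0, "dz": 2.4, "claw": 1}, {"rx": 0, "ry": 0, "rz": -0.004, "dx": -0.35, "dy": 0, "dz": 2.8, "claw": 1}, {"rx": 0, "ry": 0, "rz": -0.004, "dx": -0.35, "dy": 0, "dz": 3.1, "claw": 1}, {"rx": 0, "ry": 0, "rz": -0.004, "dx": -0.35, "dy": 0, "dz": 3.4, "claw": 1}, {"rx": 0, "ry": 0, "rz": -0.004, "dx": -0.35, "dy": 0, "dz": 3.6, "claw": 1}, {"rx": 0, "ry": 0, "rz": -0.004, "dx": -0.35, "dy": 0, "dz": 3.6, "claw": 1}]'

```text
time_s: 6.97
tcp_pos: [0.577, 0.0789, 0.0375]
ee_rot: [3.141, -0.001, -1.522]
ft_force: [0.5, 0.2, -6.3]
finger_gap: 0.0396
```

```bash
python3 -c "
from h import *
st();go(fw(0,0,.0197),FA-np.pi/2)"
```

```text
{'time_s': 6.9667, 'tcp_pos': [0.577, 0.0789, 0.0375], 'ee_rot': [3.141, -0.0011, -1.5215], 'ft_force': [0.4545, 0.1621, -6.3458], 'finger_gap': 0.0396, 'joints': [0.4143, 0.5196, -0.3267, 0.0013, -0.7254, -0.366]}
d cm [-0.02 -0.05  1.78] r [ 0.0006 -0.0011 -0.0002]
```

>>> apply_moves --series '[{"rx": 0, "ry": 0, "rz": 0, "dx": 0, "dy": -0.03, "dz": 0.4, "claw": 1}, {"rx": 0, "ry": 0, "rz": 0, "dx": 0, "dy": -0.03, "dz": 0.8, "claw": 1}, {"rx": 0, "ry": 0, "rz": 0, "dx": 0, "dy": -0.03, "dz": 1.1, "claw": 1}, {"rx": 0, "ry": 0, "rz": 0, "dx": 0, "dy": -0.03, "dz": 1.4, "claw": 1}, {"rx": 0, "ry": 0, "rz": 0, "dx": 0, "dy": -0.03, "dz": 1.6, "claw": 1}, {"rx": 0, "ry": 0, "rz": 0, "dx": 0, "dy": -0.03, "dz": 1.7, "claw": 1}, {"rx": 0, "ry": 0, "rz": 0, "dx": 0, "dy": -0.03, "dz": 1.75, "claw": 1}, {"rx": 0, "ry": 0, "rz": 0, "dx": 0, "dy": -0.03, "dz": 1.75, "claw": 1}, {"rx": 0, "ry": 0, "rz": 0, "dx": 0, "dy": -0.03, "dz": 1.75, "claw": 1}, {"rx": 0, "ry": 0, "rz": 0, "dx": 0, "dy": -0.03, "dz": 1.75, "claw": 1}]'

```text
time_s: 7.8
tcp_pos: [0.5774, 0.0789, 0.0202]
ee_rot: [3.141, -0.001, -1.521]
ft_force: [0.3, -0.7, -6.2]
finger_gap: 0.0391
```

```bash
python3 -c "
from h import *
st();go(fw(0,0,.0197),FA-np.pi/2)"
```

```text
{'time_s': 7.8, 'tcp_pos': [0.5774, 0.0789, 0.0202], 'ee_rot': [3.1414, -0.001, -1.5214], 'ft_force': [0.3054, -0.7069, -6.2075], 'finger_gap': 0.0391, 'joints': [0.4141, 0.5446, -0.3387, 0.0015, -0.688, -0.3658]}
d cm [-0.02  0.    0.05] r [ 0.0002 -0.001  -0.0001]
```

>>> apply_moves --series '[{"rx": 0, "ry": 0, "rz": 0, "dx": 0, "dy": 0, "dz": 0.05, "claw": 1}, {"rx": 0, "ry": 0, "rz": 0, "dx": 0, "dy": 0, "dz": 0.1, "claw": 1}, {"rx": 0, "ry": 0, "rz": 0, "dx": 0, "dy": 0, "dz": 0.15, "claw": 1}, {"rx": 0, "ry": 0, "rz": 0, "dx": 0, "dy": 0, "dz": 0.15, "claw": 0.0}, {"rx": 0, "ry": 0, "rz": 0, "dx": 0, "dy": 0, "dz": 0.15, "claw": -0.5}, {"rx": 0, "ry": 0, "rz": 0, "dx": 0, "dy": 0, "dz": 0.15, "claw": -1}, {"rx": 0, "ry": 0, "rz": 0, "dx": 0, "dy": 0, "dz": 0.15, "claw": -1}, {"rx": 0, "ry": 0, "rz": 0, "dx": 0, "dy": 0, "dz": 0.15, "claw": -1}, {"rx": 0, "ry": 0, "rz": 0, "dx": 0, "dy": 0, "dz": 0.15, "claw": -1}, {"rx": 0, "ry": 0, "rz": 0, "dx": 0, "dy": 0, "dz": 0.15, "claw": -1}]'

```text
time_s: 8.63
tcp_pos: [0.5775, 0.079, 0.0188]
ee_rot: [-3.142, -0.001, -1.521]
ft_force: [0.6, -0.3, 0.2]
finger_gap: 0.0855
```

```bash
python3 -c "
from h import *
st();go(fw(0,-.0,.25),FA-np.pi/2);go(fw(0.03,-.02,.25),FA)"
```

```text
{'time_s': 8.6333, 'tcp_pos': [0.5775, 0.079, 0.0188], 'ee_rot': [-3.1415, -0.001, -1.5215], 'ft_force': [0.6035, -0.3002, 0.2426], 'finger_gap': 0.0855, 'joints': [0.4141, 0.5468, -0.3397, 0.0015, -0.6846, -0.3659]}
d cm [ 1.000e-02  1.000e-02 -2.312e+01] r [-0.0001 -0.001  -0.0002]
d cm [  2.01  -2.99 -23.12] r [ 7.000e-04 -8.000e-04 -1.571e+00]
```

>>> apply_moves --series '[{"rx": 0, "ry": 0, "rz": 0, "dx": 0, "dy": 0, "dz": -1.5, "claw": -1}, {"rx": 0, "ry": 0, "rz": 0, "dx": 0, "dy": 0, "dz": -4, "claw": -1}, {"rx": 0, "ry": 0, "rz": 0, "dx": 0, "dy": 0, "dz": -8, "claw": -1}, {"rx": 0, "ry": 0, "rz": 0, "dx": 0, "dy": 0, "dz": -12, "claw": 0}, {"rx": 0, "ry": 0, "rz": 0, "dx": 0, "dy": 0, "dz": -16, "claw": 1}, {"rx": 0, "ry": 0, "rz": 0, "dx": 0, "dy": 0, "dz": -20, "claw": 1}, {"rx": 0, "ry": 0, "rz": 0, "dx": 0, "dy": 0, "dz": -23, "claw": 1}, {"rx": 0, "ry": 0, "rz": 0, "dx": -2, "dy": 3, "dz": -23.5, "claw": 1}, {"rx": 0, "ry": 0, "rz": 0, "dx": -4, "dy": 6, "dz": -23.5, "claw": 1}, {"rx": 0, "ry": 0, "rz": 0, "dx": -6, "dy": 9, "dz": -23.5, "claw": 1}]'

```text
time_s: 9.47
tcp_pos: [0.4838, 0.135, 0.2543]
ee_rot: [-3.14, 0.0, -1.523]
ft_force: [1.0, 0.9, 1.1]
finger_gap: 0.0007
```

```bash
python3 -c "
from h import *
import cv2
st();go(fw(-.11,.085,.25),FA-np.pi/2);go(fw(-.11,.085,.182),FA-np.pi/2)
a=bot.camera('scene')['img'];cv2.imwrite('pics/scene2.png',a)
b=cv2.resize(a[160:310,360:560],None,fx=4,fy=4,interpolation=cv2.INTER_CUBIC)
cv2.imwrite('pics/crop4.png',b)"
```

```text
{'time_s': 9.4667, 'tcp_pos': [0.4838, 0.135, 0.2543], 'ee_rot': [-3.1402, 0.0002, -1.5233], 'ft_force': [0.9842, 0.9155, 1.0821], 'finger_gap': 0.0007, 'joints': [0.5962, 0.1568, -0.2495, 0.0006, -1.1633, -0.549]}
d cm [-2.45  1.93  0.43] r [-0.0014  0.0002 -0.002 ]
d cm [-2.45  1.94  7.22] r [-0.0014  0.0002 -0.002 ]
```

View pics/crop4.png

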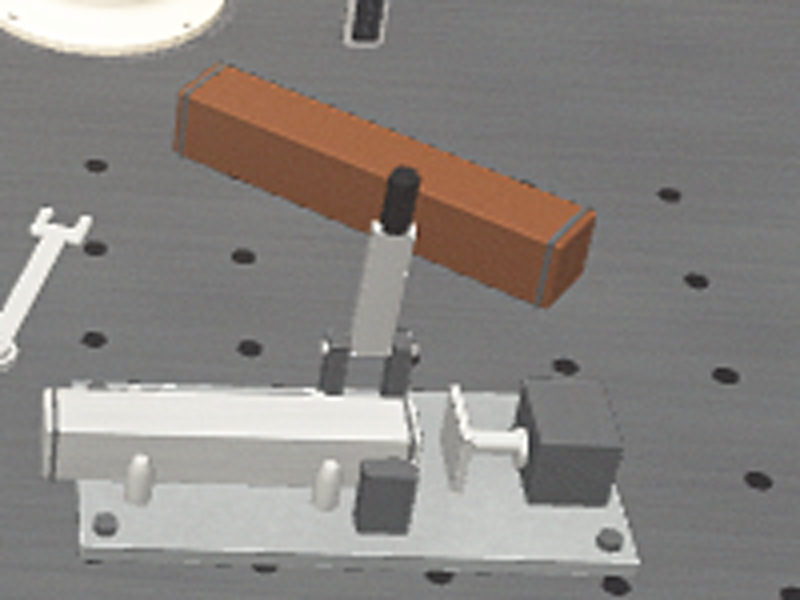

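The tube (crop x 45–415) now lies flat between the pins, and the bar is still upright at (385,260). Next I go down behind the bar.

>>> apply_moves --series '[{"rx": 0, "ry": 0, "rz": 0, "dx": -1, "dy": 1, "dz": 0, "claw": 1}, {"rx": 0, "ry": 0, "rz": 0, "dx": -2, "dy": 1.9, "dz": 0.4, "claw": 1}, {"rx": 0, "ry": 0, "rz": 0, "dx": -2.45, "dy": 1.9, "dz": 1.5, "claw": 1}, {"rx": 0, "ry": 0, "rz": 0, "dx": -2.45, "dy": 1.9, "dz": 3, "claw": 1}, {"rx": 0, "ry": 0, "rz": 0, "dx": -2.45, "dy": 1.9, "dz": 5, "claw": 1}, {"rx": 0, "ry": 0, "rz": 0, "dx": -2.45, "dy": 1.9, "dz": 6.5, "claw": 1}, {"rx": 0, "ry": 0, "rz": 0, "dx": -2.45, "dy": 1.9, "dz": 7.2, "claw": 1}, {"rx": 0, "ry": 0, "rz": 0, "dx": -2.45, "dy": 1.9, "dz": 7.2, "claw": 1}, {"rx": 0, "ry": 0, "rz": 0, "dx": -2.45, "dy": 1.9, "dz": 7.2, "claw": 1}, {"rx": 0, "ry": 0, "rz": 0, "dx": -2.45, "dy": 1.9, "dz": 7.2, "claw": 1}]'

```text
time_s: 10.35
tcp_pos: [0.459, 0.1603, 0.1831]
ee_rot: [3.141, 0.002, -1.52]
ft_force: [-0.9, 0.4, 1.0]
finger_gap: 0.0002
```

```bash
python3 -c "
from h import *
st()
for x,z in((-76,182),(-45,180),(-15,170),(12,153),(32,130),(47,102),(53,75)): go(fw(x/1e3,.085,z/1e3),FA-np.pi/2)"
```

```text
{'time_s': 10.35, 'tcp_pos': [0.459, 0.1603, 0.1831], 'ee_rot': [3.1414, 0.002, -1.5198], 'ft_force': [-0.949, 0.4297, 1.0428], 'finger_gap': 0.0002, 'joints': [0.6698, 0.1929, -0.395, -0.002, -0.982, -0.6177]}
d cm [ 0.2  -3.82  0.11] r [0.0002 0.002  0.0015]
d cm [ 0.21 -6.92  0.31] r [0.0002 0.002  0.0015]
d cm [ 0.21 -9.92  1.31] r [0.0002 0.002  0.0015]
d cm [  0.22 -12.62   3.01] r [0.0002 0.002  0.0015]
d cm [  0.23 -14.62   5.31] r [0.0002 0.002  0.0015]
d cm [  0.24 -16.12   8.11] r [0.0002 0.002  0.0015]
d cm [  0.24 -16.72  10.81] r [0.0002 0.002  0.0015]
```

>>> apply_moves --series '[{"rx": 0, "ry": 0, "rz": 0, "dx": 0.2, "dy": -1.5, "dz": 0.1, "claw": 1}, {"rx": 0, "ry": 0, "rz": 0, "dx": 0.2, "dy": -2.5, "dz": 0.1, "claw": 1}, {"rx": 0, "ry": 0, "rz": 0, "dx": 0.2, "dy": -3.5, "dz": 0.1, "claw": 1}, {"rx": 0, "ry": 0, "rz": 0, "dx": 0.2, "dy": -4.5, "dz": 0.1, "claw": 1}, {"rx": 0, "ry": 0, "rz": 0, "dx": 0.2, "dy": -5.5, "dz": 0.2, "claw": 1}, {"rx": 0, "ry": 0, "rz": 0, "dx": 0.2, "dy": -6.5, "dz": 0.3, "claw": 1}, {"rx": 0, "ry": 0, "rz": 0, "dx": 0.2, "dy": -7.5, "dz": 0.5, "claw": 1}, {"rx": 0, "ry": 0, "rz": 0, "dx": 0.2, "dy": -8.5, "dz": 0.8, "claw": 1}, {"rx": 0, "ry": 0, "rz": 0, "dx": 0.2, "dy": -9.5, "dz": 1.2, "claw": 1}, {"rx": 0, "ry": 0, "rz": 0, "dx": 0.2, "dy": -9.9, "dz": 1.3, "claw": 1}]'

```text
time_s: 11.18
tcp_pos: [0.5593, 0.1634, 0.1691]
ee_rot: [3.141, 0.002, -1.52]
ft_force: [-1.4, 0.5, 1.3]
finger_gap: -0.0
```

```bash
python3 -c "
from h import *
st()
for x,z in((-15,170),(0,162),(12,153),(24,141),(32,130),(40,116),(47,102),(51,87),(53,75)): go(fw(x/1e3,.085,z/1e3),FA-np.pi/2)"
```

```text
{'time_s': 11.1833, 'tcp_pos': [0.5593, 0.1634, 0.1691], 'ee_rot': [3.1409, 0.0016, -1.5203], 'ft_force': [-1.3978, 0.4857, 1.2748], 'finger_gap': -0.0, 'joints': [0.5611, 0.3647, -0.1875, -0.002, -1.0184, -0.5096]}
d cm [ 0.01  0.11 -0.09] r [0.0007 0.0016 0.001 ]
d cm [ 0.01 -1.39  0.71] r [0.0007 0.0016 0.001 ]
d cm [ 0.01 -2.59  1.61] r [0.0007 0.0016 0.001 ]
d cm [ 0.02 -3.79  2.81] r [0.0007 0.0016 0.001 ]
d cm [ 0.02 -4.6   3.91] r [0.0007 0.0016 0.001 ]
d cm [ 0.02 -5.4   5.31] r [0.0007 0.0016 0.001 ]
d cm [ 0.03 -6.1   6.71] r [0.0007 0.0016 0.001 ]
d cm [ 0.03 -6.5   8.21] r [0.0007 0.0016 0.001 ]
d cm [ 0.03 -6.7   9.41] r [0.0007 0.0016 0.001 ]
```

>>> apply_moves --series '[{"rx": 0, "ry": 0, "rz": 0, "dx": 0, "dy": -0.7, "dz": 0.3, "claw": 1}, {"rx": 0, "ry": 0, "rz": 0, "dx": 0, "dy": -1.4, "dz": 0.7, "claw": 1}, {"rx": 0, "ry": 0, "rz": 0, "dx": 0, "dy": -2.6, "dz": 1.6, "claw": 1}, {"rx": 0, "ry": 0, "rz": 0, "dx": 0, "dy": -3.8, "dz": 2.8, "claw": 1}, {"rx": 0, "ry": 0, "rz": 0, "dx": 0, "dy": -4.6, "dz": 3.9, "claw": 1}, {"rx": 0, "ry": 0, "rz": 0, "dx": 0, "dy": -5.4, "dz": 5.3, "claw": 1}, {"rx": 0, "ry": 0, "rz": 0, "dx": 0, "dy": -6.1, "dz": 6.7, "claw": 1}, {"rx": 0, "ry": 0, "rz": 0, "dx": 0, "dy": -6.5, "dz": 7.8, "claw": 1}, {"rx": 0, "ry": 0, "rz": 0, "dx": 0, "dy": -6.7, "dz": 8.5, "claw": 1}, {"rx": 0, "ry": 0, "rz": 0, "dx": 0, "dy": -6.7, "dz": 9.0, "claw": 1}]'

```text
time_s: 12.02
tcp_pos: [0.6261, 0.1668, 0.0775]
ee_rot: [3.14, 0.001, -1.52]
ft_force: [0.4, -0.3, 1.0]
finger_gap: -0.0
```

```bash
python3 -c "
from h import *
st()
for x,z in((53,75),(53,71)): go(fw(x/1e3,.085,z/1e3),FA-np.pi/2)"
```

```text
{'time_s': 12.0167, 'tcp_pos': [0.6261, 0.1668, 0.0775], 'ee_rot': [3.1397, 0.0009, -1.5203], 'ft_force': [0.4273, -0.302, 0.9501], 'finger_gap': -0.0, 'joints': [0.5087, 0.5592, -0.117, -0.0021, -0.8959, -0.4569]}
d cm [0.02 0.   0.25] r [0.0019 0.0009 0.001 ]
d cm [0.02 0.   0.65] r [0.0019 0.0009 0.001 ]
```

>>> apply_moves --series '[{"rx": 0, "ry": 0, "rz": 0, "dx": 0, "dy": 0, "dz": 0.1, "claw": 1}, {"rx": 0, "ry": 0, "rz": 0, "dx": 0, "dy": 0, "dz": 0.2, "claw": 1}, {"rx": 0, "ry": 0, "rz": 0, "dx": 0, "dy": 0, "dz": 0.3, "claw": 1}, {"rx": 0, "ry": 0, "rz": 0, "dx": 0, "dy": 0, "dz": 0.4, "claw": 1}, {"rx": 0, "ry": 0, "rz": 0, "dx": 0, "dy": 0, "dz": 0.5, "claw": 1}, {"rx": 0, "ry": 0, "rz": 0, "dx": 0, "dy": 0, "dz": 0.55, "claw": 1}, {"rx": 0, "ry": 0, "rz": 0, "dx": 0, "dy": 0, "dz": 0.6, "claw": 1}, {"rx": 0, "ry": 0, "rz": 0, "dx": 0, "dy": 0, "dz": 0.65, "claw": 1}, {"rx": 0, "ry": 0, "rz": 0, "dx": 0, "dy": 0, "dz": 0.7, "claw": 1}, {"rx": 0, "ry": 0, "rz": 0, "dx": 0, "dy": 0, "dz": 0.7, "claw": 1}]'

```text
time_s: 12.85
tcp_pos: [0.6264, 0.1668, 0.071]
ee_rot: [3.14, 0.001, -1.52]
ft_force: [0.4, -0.0, 2.7]
finger_gap: -0.0001
```

```bash
python3 -c "
from h import *
import cv2
st()
a=bot.camera('scene')['img'];cv2.imwrite('pics/scene3.png',a)
b=cv2.resize(a[160:310,360:560],None,fx=4,fy=4,interpolation=cv2.INTER_CUBIC)
cv2.imwrite('pics/crop5.png',b)"
```

```text
{'time_s': 12.85, 'tcp_pos': [0.6264, 0.1668, 0.071], 'ee_rot': [3.1403, 0.001, -1.5202], 'ft_force': [0.4169, -0.0045, 2.7082], 'finger_gap': -0.0001, 'joints': [0.5087, 0.5666, -0.1228, -0.0018, -0.8821, -0.4569]}
```

View pics/crop5.png

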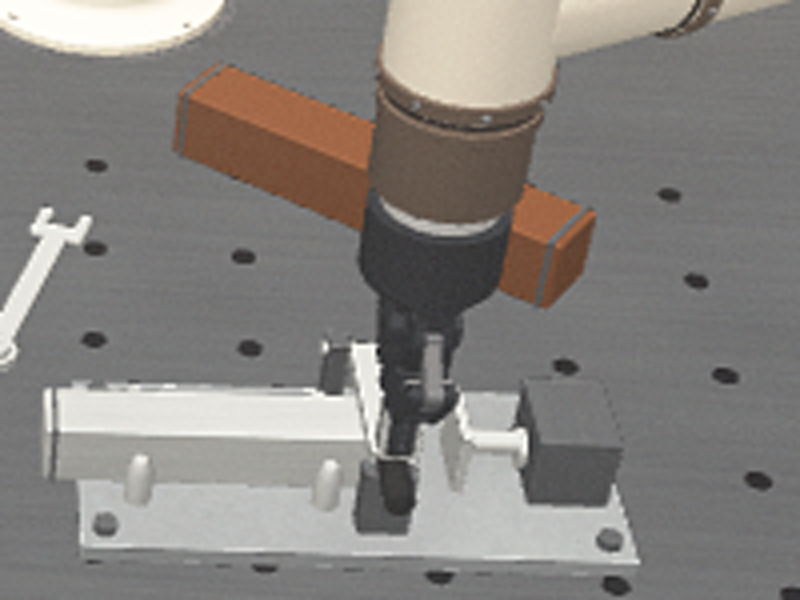

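The bar is nearly down: the grip is at (400,490) and the fingers are on it. I'll press on until the force rises.

>>> apply_moves --series '[{"rx": 0, "ry": 0, "rz": 0, "dx": 0, "dy": 0, "dz": 0.05, "claw": 1}, {"rx": 0, "ry": 0, "rz": 0, "dx": 0, "dy": 0, "dz": 0.1, "claw": 1}, {"rx": 0, "ry": 0, "rz": 0, "dx": 0, "dy": 0, "dz": 0.15, "claw": 1}, {"rx": 0, "ry": 0, "rz": 0, "dx": 0, "dy": 0, "dz": 0.2, "claw": 1}, {"rx": 0, "ry": 0, "rz": 0, "dx": 0, "dy": 0, "dz": 0.2, "claw": 1}, {"rx": 0, "ry": 0, "rz": 0, "dx": 0, "dy": 0, "dz": 0.2, "claw": 1}, {"rx": 0, "ry": 0, "rz": 0, "dx": 0, "dy": 0, "dz": 0.2, "claw": 1}, {"rx": 0, "ry": 0, "rz": 0, "dx": 0, "dy": 0, "dz": 0.2, "claw": 1}, {"rx": 0, "ry": 0, "rz": 0, "dx": 0, "dy": 0, "dz": 0.2, "claw": 1}, {"rx": 0, "ry": 0, "rz": 0, "dx": 0, "dy": 0, "dz": 0.2, "claw": 1}]'

```text
time_s: 13.73
tcp_pos: [0.6265, 0.1668, 0.0708]
ee_rot: [3.141, 0.001, -1.52]
ft_force: [-3.4, -0.6, 9.1]
finger_gap: -0.0
```

```bash
python3 -c "
from h import *
st();go(fw(.053,.085,.2),FA-np.pi/2);go(fw(0,-.15,.2),FA-np.pi/2)"
```

```text
{'time_s': 13.7333, 'tcp_pos': [0.6265, 0.1668, 0.0708], 'ee_rot': [3.1412, 0.0008, -1.5196], 'ft_force': [-3.4393, -0.595, 9.0825], 'finger_gap': -0.0, 'joints': [0.5089, 0.5667, -0.1236, -0.0012, -0.8806, -0.457]}
d cm [ 1.000e-02  4.000e-02 -1.292e+01] r [0.0004 0.0008 0.0017]
d cm [ 23.5    5.38 -12.94] r [0.0004 0.0008 0.0017]
```

Hard stop reached: z is steady at 0.0708 m and the force rose to 9 N. Now up and round to the tube's open end.

>>> apply_moves --series '[{"rx": 0, "ry": 0, "rz": 0, "dx": 0, "dy": 0, "dz": -2, "claw": 1}, {"rx": 0, "ry": 0, "rz": 0, "dx": 0, "dy": 0, "dz": -5, "claw": 1}, {"rx": 0, "ry": 0, "rz": 0, "dx": 1, "dy": 0.3, "dz": -7.5, "claw": 1}, {"rx": 0, "ry": 0, "rz": 0, "dx": 4, "dy": 1, "dz": -8, "claw": 1}, {"rx": 0, "ry": 0, "rz": 0, "dx": 8, "dy": 2, "dz": -8, "claw": 1}, {"rx": 0, "ry": 0, "rz": 0, "dx": 12, "dy": 3, "dz": -8, "claw": 1}, {"rx": 0, "ry": 0, "rz": 0, "dx": 16, "dy": 4, "dz": -8, "claw": 1}, {"rx": 0, "ry": 0, "rz": 0, "dx": 20, "dy": 5, "dz": -8, "claw": 1}, {"rx": 0, "ry": 0, "rz": 0, "dx": 23.5, "dy": 5.4, "dz": -8, "claw": 1}, {"rx": 0, "ry": 0, "rz": 0, "dx": 25, "dy": 5.4, "dz": -8, "claw": 1}]'

```text
time_s: 14.57
tcp_pos: [0.5833, -0.0891, 0.1498]
ee_rot: [3.139, 0.001, -1.523]
ft_force: [0.7, 0.8, -0.4]
finger_gap: 0.0
```

```bash
python3 -c "
from h import *
st();go(fw(0,-.155,.026),FA-np.pi/2)
import cv2
a=bot.camera('scene')['img'];cv2.imwrite('pics/scene4.png',a)
b=cv2.resize(a[160:310,360:560],None,fx=4,fy=4,interpolation=cv2.INTER_CUBIC)
cv2.imwrite('pics/crop6.png',b)"
```

```text
{'time_s': 14.5667, 'tcp_pos': [0.5833, -0.0891, 0.1498], 'ee_rot': [3.1388, 0.0013, -1.5234], 'ft_force': [0.7039, 0.795, -0.3955], 'finger_gap': 0.0, 'joints': [0.1219, 0.3965, -0.1914, -0.0018, -0.9857, -0.0735]}
d cm [-1.31 -0.27 12.38] r [ 0.0028  0.0013 -0.0021]
```

View pics/crop6.png

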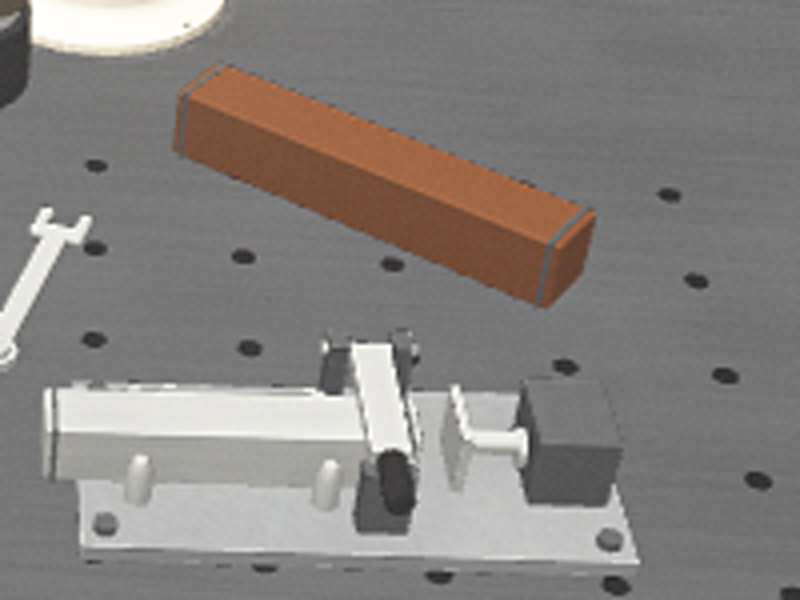

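The bar lies down across the tube onto the post at (385,500). The tube is unmoved, and the stop is at rest. Now I descend behind the tube's end.

>>> apply_moves --series '[{"rx": 0, "ry": 0, "rz": 0, "dx": -0.3, "dy": -0.27, "dz": 2, "claw": 1}, {"rx": 0, "ry": 0, "rz": 0, "dx": -0.3, "dy": -0.27, "dz": 5, "claw": 1}, {"rx": 0, "ry": 0, "rz": 0, "dx": -0.3, "dy": -0.27, "dz": 8, "claw": 1}, {"rx": 0, "ry": 0, "rz": 0, "dx": -0.3, "dy": -0.27, "dz": 10.5, "claw": 1}, {"rx": 0, "ry": 0, "rz": 0, "dx": -0.5, "dy": -0.27, "dz": 11.8, "claw": 1}, {"rx": 0, "ry": 0, "rz": 0, "dx": -1, "dy": -0.27, "dz": 12.3, "claw": 1}, {"rx": 0, "ry": 0, "rz": 0, "dx": -1.3, "dy": -0.27, "dz": 12.3, "claw": 1}, {"rx": 0, "ry": 0, "rz": 0, "dx": -2, "dy": -0.27, "dz": 12.3, "claw": 1}, {"rx": 0, "ry": 0, "rz": 0, "dx": -2.5, "dy": -0.27, "dz": 12.3, "claw": 1}, {"rx": 0, "ry": 0, "rz": 0, "dx": -2.5, "dy": -0.27, "dz": 12.3, "claw": 1}]'

```text
time_s: 15.45
tcp_pos: [0.5862, -0.0634, 0.0282]
ee_rot: [-3.141, 0.001, -1.523]
ft_force: [0.3, -0.1, 0.2]
finger_gap: 0.0001
```

```bash
python3 -c "
from h import *
st();o=bot.get_obs();print('fix',Rz(-FA)@(o['tcp_pos']-[FX,FY,0]));go(fw(0,-.121,.026),FA-np.pi/2)"
```

```text
{'time_s': 15.45, 'tcp_pos': [0.5862, -0.0634, 0.0282], 'ee_rot': [-3.1412, 0.0011, -1.5229], 'ft_force': [0.3126, -0.1316, 0.1985], 'finger_gap': 0.0001, 'joints': [0.1662, 0.5416, -0.3144, -0.0017, -0.7142, -0.1171]}
fix [ 0.00173913 -0.14273454  0.02820654]
d cm [-2.17  0.18  0.22] r [-0.0004  0.0011 -0.0016]
```

>>> apply_moves --series '[{"rx": 0, "ry": 0, "rz": 0, "dx": -0.5, "dy": 0.17, "dz": 0.1, "claw": 1}, {"rx": 0, "ry": 0, "rz": 0, "dx": -1.0, "dy": 0.17, "dz": 0.1, "claw": 1}, {"rx": 0, "ry": 0, "rz": 0, "dx": -1.5, "dy": 0.17, "dz": 0.1, "claw": 1}, {"rx": 0, "ry": 0, "rz": 0, "dx": -1.9, "dy": 0.17, "dz": 0.1, "claw": 1}, {"rx": 0, "ry": 0, "rz": 0, "dx": -2.2, "dy": 0.17, "dz": 0.1, "claw": 1}, {"rx": 0, "ry": 0, "rz": 0, "dx": -2.5, "dy": 0.17, "dz": 0.1, "claw": 1}, {"rx": 0, "ry": 0, "rz": 0, "dx": -2.8, "dy": 0.17, "dz": 0.1, "claw": 1}, {"rx": 0, "ry": 0, "rz": 0, "dx": -3.1, "dy": 0.17, "dz": 0.1, "claw": 1}, {"rx": 0, "ry": 0, "rz": 0, "dx": -3.4, "dy": 0.17, "dz": 0.1, "claw": 1}, {"rx": 0, "ry": 0, "rz": 0, "dx": -3.7, "dy": 0.17, "dz": 0.1, "claw": 1}]'

```text
time_s: 16.28
tcp_pos: [0.5829, -0.0266, 0.0275]
ee_rot: [-3.141, 0.001, -1.523]
ft_force: [0.0, -4.5, 2.5]
finger_gap: 0.0002
```

```bash
python3 -c "
from h import *
st();o=bot.get_obs();print('fix',Rz(-FA)@(o['tcp_pos']-[FX,FY,0]),Rz(-FA)@o['ft_force'])"
```

```text
{'time_s': 16.2833, 'tcp_pos': [0.5829, -0.0266, 0.0275], 'ee_rot': [-3.1409, 0.0009, -1.5232], 'ft_force': [0.0077, -4.514, 2.5033], 'finger_gap': 0.0002, 'joints': [0.2314, 0.5347, -0.3314, -0.0011, -0.7039, -0.183]}
fix [ 0.0002337  -0.10585264  0.02750223] [-0.21561593 -4.50886405  2.50332354]
```

Contact: sliding friction is about 4.5 N. I'll continue slowly into the stop.

>>> apply_moves --series '[{"rx": 0, "ry": 0, "rz": 0, "dx": -0.15, "dy": 0, "dz": 0, "claw": 1}, {"rx": 0, "ry": 0, "rz": 0, "dx": -0.3, "dy": 0, "dz": 0, "claw": 1}, {"rx": 0, "ry": 0, "rz": 0, "dx": -0.45, "dy": 0, "dz": 0, "claw": 1}, {"rx": 0, "ry": 0, "rz": 0, "dx": -0.6, "dy": 0, "dz": 0, "claw": 1}, {"rx": 0, "ry": 0, "rz": 0, "dx": -0.75, "dy": 0, "dz": 0, "claw": 1}, {"rx": 0, "ry": 0, "rz": 0, "dx": -0.9, "dy": 0, "dz": 0, "claw": 1}, {"rx": 0, "ry": 0, "rz": 0, "dx": -1.05, "dy": 0, "dz": 0, "claw": 1}, {"rx": 0, "ry": 0, "rz": 0, "dx": -1.2, "dy": 0, "dz": 0, "claw": 1}, {"rx": 0, "ry": 0, "rz": 0, "dx": -1.2, "dy": 0, "dz": 0, "claw": 1}, {"rx": 0, "ry": 0, "rz": 0, "dx": -1.2, "dy": 0, "dz": 0, "claw": 1}]'

```text
time_s: 17.12
tcp_pos: [0.582, -0.0153, 0.0275]
ee_rot: [3.141, 0.0, -1.523]
ft_force: [-0.3, -6.8, 2.5]
finger_gap: -0.0002
```

```bash
python3 -c "
from h import *
import cv2
st();o=bot.get_obs();print('fix',Rz(-FA)@(o['tcp_pos']-[FX,FY,0]),Rz(-FA)@o['ft_force'])
a=bot.camera('scene')['img']; t=bot.camera('top')['img']
cv2.imwrite('pics/s5.png',a);cv2.imwrite('pics/t5.png',t)
x=cv2.resize(a[240:300,440:540],None,fx=6,fy=6,interpolation=cv2.INTER_CUBIC)
cv2.imwrite('pics/crop7.png',x)"
```

```text
{'time_s': 17.1167, 'tcp_pos': [0.582, -0.0153, 0.0275], 'ee_rot': [3.1414, 0.0001, -1.5233], 'ft_force': [-0.2567, -6.8396, 2.4542], 'finger_gap': -0.0002, 'joints': [0.2517, 0.5334, -0.3344, -0.0002, -0.7031, -0.2041]}
fix [-7.50529144e-05 -9.45192675e-02  2.75185905e-02] [-0.59481183 -6.8185448   2.4542183 ]
```

View pics/crop7.png

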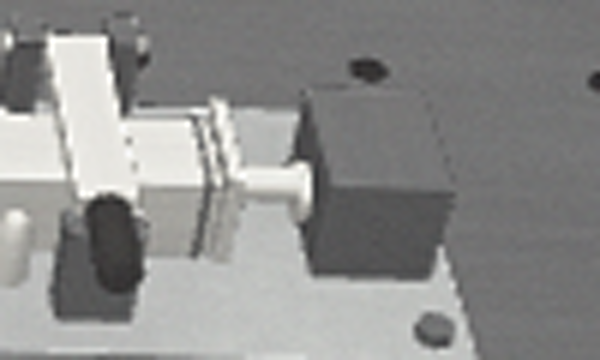

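The tube end now touches the plate at (215,180), with a little compression. I'll move a further 6 mm and then measure the stop.

>>> apply_moves --series '[{"rx": 0, "ry": 0, "rz": 0, "dx": -0.1, "dy": 0, "dz": 0, "claw": 1}, {"rx": 0, "ry": 0, "rz": 0, "dx": -0.2, "dy": 0, "dz": 0, "claw": 1}, {"rx": 0, "ry": 0, "rz": 0, "dx": -0.3, "dy": 0, "dz": 0, "claw": 1}, {"rx": 0, "ry": 0, "rz": 0, "dx": -0.4, "dy": 0, "dz": 0, "claw": 1}, {"rx": 0, "ry": 0, "rz": 0, "dx": -0.5, "dy": 0, "dz": 0, "claw": 1}, {"rx": 0, "ry": 0, "rz": 0, "dx": -0.6, "dy": 0, "dz": 0, "claw": 1}, {"rx": 0, "ry": 0, "rz": 0, "dx": -0.65, "dy": 0, "dz": 0, "claw": 1}, {"rx": 0, "ry": 0, "rz": 0, "dx": -0.65, "dy": 0, "dz": 0, "claw": 1}, {"rx": 0, "ry": 0, "rz": 0, "dx": -0.65, "dy": 0, "dz": 0, "claw": 1}, {"rx": 0, "ry": 0, "rz": 0, "dx": -0.65, "dy": 0, "dz": 0, "claw": 1}]'

```text
time_s: 18.05
tcp_pos: [0.5813, -0.0107, 0.0275]
ee_rot: [3.14, -0.002, -1.524]
ft_force: [0.7, -11.7, 3.0]
finger_gap: 0.0001
```

```bash
python3 -c "
from h import *
import cv2
o=bot.get_obs();print('fix',Rz(-FA)@(o['tcp_pos']-[FX,FY,0]),Rz(-FA)@o['ft_force'])
c=bot.camera('scene');a=c['img']
cv2.imwrite('pics/s6.png',a)
A=cv2.imread('pics/scene4.png')
x=[cv2.resize(i[245:290,465:515],None,fx=8,fy=8,interpolation=cv2.INTER_CUBIC) for i in (A,a)]
cv2.imwrite('pics/crop8.png',np.hstack(x))
for s in (0,.005,.01,.015,.02): print(s,((proj(c,[fw(.025,.13+s,.058),fw(-.025,.13+s,.058),fw(.025,.136+s,.058),fw(0,.136+s,.036),fw(0,.173,.036)])-[465,245]+.5)*8-.5).round(0).tolist())"
```

```text
fix [-0.00051454 -0.0899154   0.02752502] [  0.16003017 -11.77023914   3.00120299]
0 [[90.0, 195.0], [63.0, 85.0], [111.0, 196.0], [85.0, 197.0], [211.0, 200.0]]
0.005 [[107.0, 196.0], [80.0, 86.0], [128.0, 196.0], [102.0, 197.0], [211.0, 200.0]]
0.01 [[125.0, 196.0], [97.0, 86.0], [146.0, 197.0], [119.0, 198.0], [211.0, 200.0]]
0.015 [[142.0, 197.0], [114.0, 87.0], [163.0, 197.0], [136.0, 198.0], [211.0, 200.0]]
0.02 [[160.0, 197.0], [131.0, 87.0], [181.0, 198.0], [153.0, 199.0], [211.0, 200.0]]
```

View pics/crop8.png

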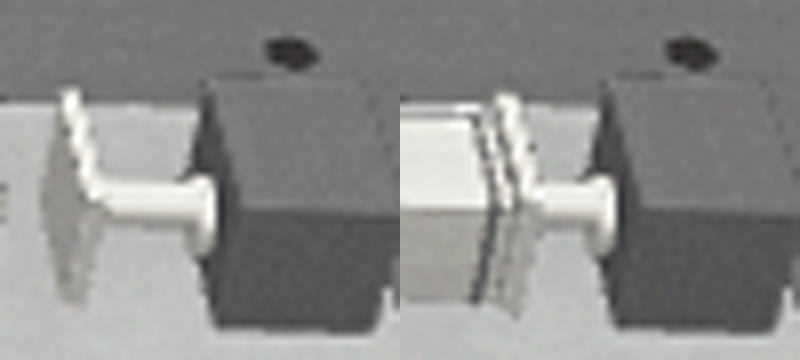

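The plate moved 38 crop px (70→108 at its far top corner, 97→135 at its near one), which is about 11 mm. The tool position agrees. About 4 mm more is needed, plus the arm's give under load.

>>> apply_moves --series '[{"rx": 0, "ry": 0, "rz": 0, "dx": -0.2, "dy": 0, "dz": 0, "claw": 1}, {"rx": 0, "ry": 0, "rz": 0, "dx": -0.3, "dy": 0, "dz": 0, "claw": 1}, {"rx": 0, "ry": 0, "rz": 0, "dx": -0.4, "dy": 0, "dz": 0, "claw": 1}, {"rx": 0, "ry": 0, "rz": 0, "dx": -0.5, "dy": 0, "dz": 0, "claw": 1}, {"rx": 0, "ry": 0, "rz": 0, "dx": -0.6, "dy": 0, "dz": 0, "claw": 1}, {"rx": 0, "ry": 0, "rz": 0, "dx": -0.6, "dy": 0, "dz": 0, "claw": 1}, {"rx": 0, "ry": 0, "rz": 0, "dx": -0.6, "dy": 0, "dz": 0, "claw": 1}, {"rx": 0, "ry": 0, "rz": 0, "dx": -0.6, "dy": 0, "dz": 0, "claw": 1}, {"rx": 0, "ry": 0, "rz": 0, "dx": -0.6, "dy": 0, "dz": 0, "claw": 1}, {"rx": 0, "ry": 0, "rz": 0, "dx": -0.6, "dy": 0, "dz": 0, "claw": 1}]'

```text
time_s: 18.93
tcp_pos: [0.5805, -0.0073, 0.0275]
ee_rot: [3.138, -0.005, -1.524]
ft_force: [1.5, -13.1, 2.5]
finger_gap: -0.0002
```

```bash
python3 -c "
from h import *
import cv2
o=bot.get_obs();print('fix',Rz(-FA)@(o['tcp_pos']-[FX,FY,0]),Rz(-FA)@o['ft_force'])
c=bot.camera('scene');a=c['img']
cv2.imwrite('pics/s7.png',a)
A=cv2.imread('pics/scene4.png')
x=[cv2.resize(i[245:290,465:515],None,fx=8,fy=8,interpolation=cv2.INTER_CUBIC) for i in (A,a)]
y=cv2.resize(a[200:320,340:550],(800,457)) 
cv2.imwrite('pics/crop9.png',np.vstack([np.hstack(x)[60:220],y[:430]]))
o=bot.get_obs();print('fix',Rz(-FA)@(o['tcp_pos']-[FX,FY,0]),Rz(-FA)@o['ft_force'])"
```

```text
fix [-0.00114741 -0.0864073   0.02754199] [  0.89210629 -13.18152066   2.53737107]
fix [-0.00116456 -0.08641719  0.02754446] [  0.84414386 -14.24289784   2.36193377]
```

View pics/crop9.png

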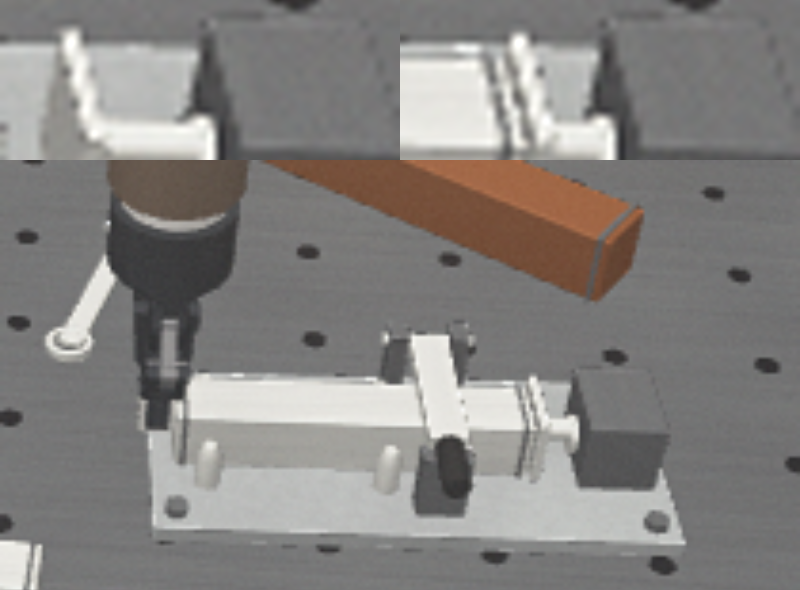

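The plate's far top corner went from 70 to 120 px, i.e. 14.6 mm of 30. Tool position also gives 14.6 mm, and the push of about 14 N matches a 12 N spring force plus friction. The bar is down and the state is steady, so I'm handing in.

```bash
python3 -c "
from h import *
print(bot.close_job()); st()"
```

```text
the job is handed in; nothing more can be done
None
the job is handed in; nothing more can be done
```

The job is handed in. The tube lies between the four pins, the bar is swung fully down over it, and the arm is still pushing the tube against the stop.

- **Bar:** pressing it down met a hard stop at the expected height (grip top 70.8 mm, expected 71 mm), and the force rose to 9 N. The last picture shows it still down.
- **Stop:** it is about 14.6 mm into its 30 mm travel. The camera shift and the tool position agree on this, and it never went further than that.
- **Push:** the tool felt 13–14 N in the last readings, which fits about 12 N of spring force plus 2 N of friction. Earlier, sliding the tube before it reached the stop took about 4.5 N, so the force reading alone would suggest 2–3 mm less travel. I trusted the picture and position.
- **Other things:** I did not touch the short tube, the wrench or the can. I did not check them with a last picture of the whole scene.
- **Time:** the arm used about 19 s of the 72 s. The highest wrist force I read was about 14 N, measured only at the end of each move.

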